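# Tighten the hold-down eye bolt of the drug lock box with a turning rod

### The arm

A 6-joint arm with a two-finger parallel gripper is mounted at the origin on the work surface. World frame = base frame: x ahead of the robot, y to its left, z up, the work surface at z = 0. Lengths are in m, angles in degrees, forces in N, time in s.
With the tool pointing down it reaches from about 0.3 to 0.75 m from the base axis. Payload 8.5 kg.
Tool frame: the origin (TCP) lies between the finger pads; the fingertips stand env.finger_overhang ahead of it and the grasp point (between the pads) lies 2 mm behind it (env.finger_overhang is the distance from the TCP to the fingertips, in m); z points along the fingers, y is the line along which they close (so a half turn about z gives the same grasp; the last joint's range is limited). The gripper opens to 85 mm and grips with 20 to 120 N. Pads are 22 mm wide; open, the fingers measure 114 mm over their backs; the gripper's body (76 mm by 85 mm) begins 54 mm behind the grasp point. The pads swing forward as they close: fully open they stand 13 mm farther back than shut.
Start: joints at [-80.575, 21.807, 74.336, -0, 83.858, -12.336], TCP at [0.204, -0.511, 0.248] pointing down, gripper open.
Joint ranges: [-178.18, 178.18], [-50.72, 133.34], [12.68, 142.11], [-81.47, 261.47], [9.98, 163.14], [-165.26, 165.26]. Speed limits (degrees/s): [136.94, 136.94, 180, 180, 180, 180].

### API

Orientations are given as a 3x3 rotation matrix whose columns are the frame's x, y, z axes.
In Python, from rig import env gives the robot as it stands. The module is installed in compiled form; this text tells all that it offers.
- The arm moves only by the tool jog_arm, never from a script. Its arguments are lists of equal length, an entry for each row: "hand": the finger opening in m, from 0 to 0.0854; "travel": the shift along the world's x, y, z in m, a list of three; "yaw": the turn about the world's z in rad. A call has exactly 5 rows; each row shifts and turns the commanded pose from where the row before left it; what a row does not reach is not made up. A row lasts 1/8 s, in which the tool goes at most 62.5 mm and 10.7 degrees, less where a joint would pass 70% of its speed; a pose out of reach is approached as far as the arm can. A call is refused whole if a number of a shift passes 0.0625 or a number of a turn 0.188, either way. A call with a gripper value outside its range is refused whole. The fingers move at their own pace and stop on an object; "grip_force" is the grip in N (left out, the last holds). Time passes only in rows, so rows that do not move let the fingers close, or fill a call up. It gives the time, the measured TCP pose, the force, the opening and the grip force at its end, in the units of the state.
- env.observe(): the state, without advancing time (a new reading comes with each control period).
- env.get_image(name): name is "side" or "top"; returns the picture (420x560x3 uint8, red, green, blue); there is no depth.
- env.calibration(name): a dict with "fx", "fy", "cx", "cy" (pixels), "position" and "rotation" of the camera in the world. Camera axes: x right, y down, z forward; pixel columns grow to the right and rows downward; lengths in m; the calibration is good to about 2 mm. A picture is of the moment at which its call begins. calibration takes no time and is no camera call.
- env.close_job(): hands the job in; it is judged then, once.
The state is a dict: "time_s": time; "q": joint angles; "qvel": joint speeds; "joint_efforts": joint torques, N m; "position": TCP position; "tool_rot": TCP orientation; "ft_force": force on the tool from outside, world axes, zero at the start; "wrist_torque": the same for the moment, N m; "grip_width": finger opening in m; "gripper_force": force on a finger pad.
Only numpy, scipy, OpenCV 4.12 (cv2) and the standard library are available. Lean on these libraries where they do the work, as an engineer would, in place of code of your own. Each camera call takes 0.05 s, during which the arm holds its last target. There are 200 camera calls.

### The job

The eye bolt that holds the lock box's foot to the dispensary counter has worked loose. Take the steel turning rod from the black tray, slide it through the bolt's loop and turn the bolt clockwise (seen from above) until it is fully home and firmly snug, without forcing it further and never turning it back; turn it with the rod only, not with the fingers. Then draw the rod out and lay it flat back in the tray, leaving everything else on the counter where it stands.

Things in the scene. Friction and masses are not known exactly. Their poses are not given: they have to be found in the camera images.
- rod: The turning rod, 240 g, loose, lying in the tray: a square-cornered bare metal grip 70 long x 16 wide x 24 high (mm) with a round steel rod, 9 mm in diameter, standing 91 mm out of one end of it. Origin: centre of the underside of the grip; +x runs along the rod from the grip to the tip, z up; the rod's axis is 12 mm above the origin. Balances inside the grip, so grip it there across its 16 mm width, which is y.
- rod_tip (a point): The tip of the rod, on its axis: 126 mm along +x from the rod's origin, 12 mm above its underside.
- rod_root (a point): Where the round rod leaves the grip, on its axis: 35 mm along +x from the rod's origin.
- eye_loop (a point): Centre of the steel eye bolt's loop, 55 mm above the counter and on the bolt's upright axis. The loop is upright: a round hole 14 mm across, 28 mm over the outside, 17 mm thick, with rounded mouths. The point turns with the bolt: its x axis runs horizontally through the hole and points to the clear side (roughly towards the robot), so the rod goes in along -x, its grip on the +x side; z up. In the hole the rod has play: it leans about 0.4 rad before it drives the loop.
- lock_washer (a joint): The lock washer under the bolt's collar, rad: 0 while the bolt is loose; when the bolt has come home and 0.55 N m is put on it, the washer bites, going to its end at 0.03 (a little more under load), and stays there. Before that the bolt turns clockwise by 0.5 to 1.1 rad (which differs each time and cannot be seen) against a running friction of 0.25 N m, staying where it is left; past the bite it is solid. The bolt does not rise or sink noticeably.
- bush (a joint): Twist of the rubber-backed bush under the bolt, rad, 0 at rest and positive clockwise from above: it gives elastically by 0.04 rad per N m of torque on the bolt. Firmly snug is 0.6 to 0.9 N m, against 0.25 N m while it runs; 1.0 N m (0.040 rad) damages it. The torque is the sideways force at the grip times its distance from the bolt's axis, plus any twisting moment of the hand itself (a hand that follows the arc and turns with the rod puts in both).
- lockbox: Grey steel lock box with its foot, fixed to the counter. Origin on the counter on the eye bolt's axis; +x points from the bolt to the box (away from the robot). The foot is 105 x 70 x 8 mm, from 35 mm in front of the axis; the box begins 70 mm behind the axis, is 160 deep, 240 wide, 100 high. The space in front of the foot and to its sides is clear for the hand.
- tray: Black shallow tray, fixed to the counter, to the left or right of the lock box: 270 (x) x 170 (y) mm outside, walls 4 mm thick and 14 mm high, floor 4 mm thick. Origin: centre of its underside.
- pack_bin: Grey shallow bin of medicine packs, fixed, 250 x 160 x 30 mm, on the other side. Origin: centre of its underside. Not needed.
- water_a: Bystander: clear water bottle, 62 mm across, 200 mm tall. Origin: centre of its underside.
- water_b: Bystander: second clear water bottle, the same size. Origin: centre of its underside.
- pill_jar: Bystander: amber pill jar, 48 mm across, 70 mm tall. Origin: centre of its underside.
- tall_jar: Bystander: white tablet jar, 56 mm across, 100 mm tall. Origin: centre of its underside.
- carton: Bystander: cardboard carton 60 x 110 x 50 mm. Origin: centre of its underside.
- med_pack: Bystander: flat white medicine pack 50 x 100 x 22 mm. Origin: centre of its underside.
- pen_cup: Bystander: grey plastic cup, 70 mm across, 90 mm tall. Origin: centre of its underside.
Things that resemble listed ones, but are neither listed nor needed, are in the scene too. Of the things that look like the rod, the smallest one is meant.

How it is judged:
By the outcome, as a careful person would: the job done as asked, in the order asked, and still so for the second after the job is handed in, with the robot touching nothing.
It also fails if it takes over 72 s, if anything falls off the work surface, if the arm or the gripper's body presses on something with over 40 N, if the wrist force passes 120 N, or if a joint passes its speed limit or range.

## Working session

There is one attempt and no reset: what is moved stays moved. The work goes in short steps, Python scripts to look and compute and a tool call to move; the robot and the scene stay as the last step left them, time stands still between calls to the robot, and variables do not carry over. Pictures are saved under pics/ and viewed, at most 10 in all, crops included, and the job is handed in when it is done.

Besides the shell and the picture viewer there is one more tool, called after "Request:" in YAML: its name, and indented under it one key for each argument. jog_arm: Moves the arm, as the interface text tells. Its arguments: {"type":"object","properties":{"hand":{"type":"array"},"travel":{"type":"array"},"yaw":{"type":"array"},"grip_force":{"type":"number"}},"required":["hand","travel","yaw"]}

```bash
mkdir -p pics; ls; python3 - <<'E'
from rig import env
import cv2,numpy as np
for n in("top","side"):
    im=env.get_image(n); cv2.imwrite(f"pics/{n}0.png",im[:,:,::-1]); print(n,env.calibration(n))
print(env.finger_overhang); s=env.observe(); print(s)
E
```

```text
pics
top {'fx': 430.867682000392, 'fy': 430.867682000392, 'cx': 276.88974337344087, 'cy': 207.5933339633733, 'position': array([4.29337821e-01, 8.39485906e-04, 1.28506575e+00]), 'rotation': array([[-0.00689743, -0.99968182,  0.02426264],
       [-0.99975672,  0.00638555, -0.02111207],
       [ 0.02095042, -0.02440235, -0.99948267]])}
side {'fx': 454.9699524846251, 'fy': 454.9699524846251, 'cx': 282.51152123090003, 'cy': 210.93392250952112, 'position': array([-0.3474069 ,  0.90523237,  0.91985564]), 'rotation': array([[-0.74888914, -0.36584914,  0.5525572 ],
       [-0.66264182,  0.4239926 , -0.61736221],
       [-0.00841873, -0.82848336, -0.55995039]])}
0.017
{'time_s': 0.1, 'q': array([-8.05767936e+01,  2.18378586e+01,  7.43796345e+01, -9.08130938e-04,
        8.38577379e+01, -1.23372246e+01]), 'qvel': array([ 0.08532173, -0.06956217, -0.18243762, -0.12859208, -0.04164138,
        0.03225769]), 'joint_efforts': array([ 3.64820196e-03, -4.49223268e+01, -2.31655222e+01, -1.56648643e-04,
        3.73526680e-03, -1.62089640e-05]), 'position': array([ 0.20384061, -0.51057252,  0.24777124]), 'tool_rot': array([[ 9.28741473e-01,  3.70727963e-01, -2.30522387e-04],
       [ 3.70727940e-01, -9.28740612e-01,  1.29272940e-03],
       [ 2.65155432e-04, -1.28607249e-03, -9.99999138e-01]]), 'ft_force': array([-0.28061581,  0.39294995,  0.16635792]), 'wrist_torque': array([0.04105557, 0.04418691, 0.02182629]), 'gripper_force': 0.0, 'grip_width': 0.08543505535980675}
```

View pics/top0.png

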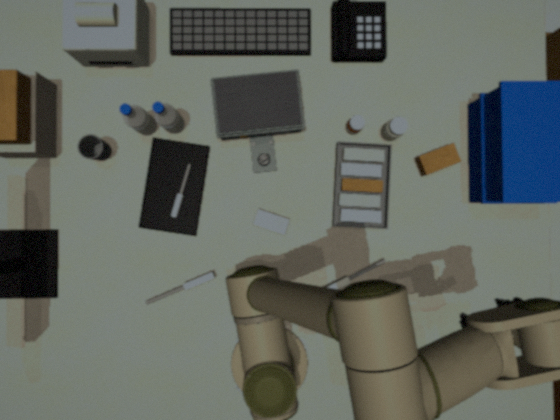

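View pics/side0.png

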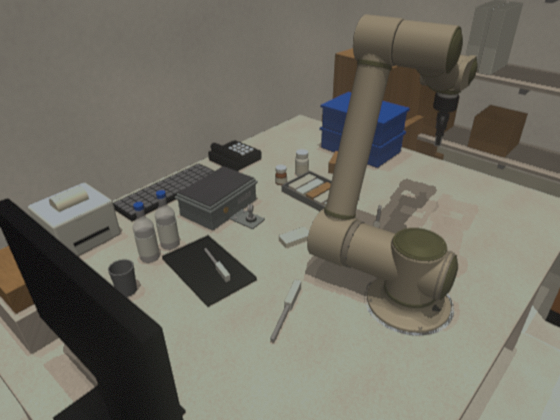

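The top view shows three rod-like things: one in the black tray at about (181,190), one on the counter at (180,287), and one near the arm at (355,275). The tray one is the smallest and lies where the task says, so I choose it. The eye bolt is at about (264,158), the box at (258,104), and the pack bin at (361,185).

```bash
cat > h.py <<'E'
from rig import env
import cv2,numpy as np
def w(n,u,v,z):
    c=env.calibration(n);d=c['rotation']@np.array([(u-c['cx'])/c['fx'],(v-c['cy'])/c['fy'],1]);p=c['position']
    return p+d*(z-p[2])/d[2]
def px(n,P):
    c=env.calibration(n);q=c['rotation'].T@(np.asarray(P,float)-c['position']);return np.array([c['fx']*q[0]/q[2]+c['cx'],c['fy']*q[1]/q[2]+c['cy']])
def crop(n,u0,v0,u1,v1,k,f):
    im=env.get_image(n)[v0:v1,u0:u1,::-1];cv2.imwrite(f"pics/{f}.png",cv2.convertScaleAbs(cv2.resize(im,None,fx=k,fy=k,interpolation=cv2.INTER_CUBIC),alpha=1.5,beta=10))
E
python3 - <<'E'
from h import *
im=env.get_image("top")
a=cv2.resize(im[130:242,130:290,::-1],None,fx=5,fy=5,interpolation=cv2.INTER_CUBIC)
cv2.imwrite("pics/top1.png",cv2.convertScaleAbs(a,alpha=1.5,beta=10))
E
```

```text
(no output)
```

View pics/top1.png

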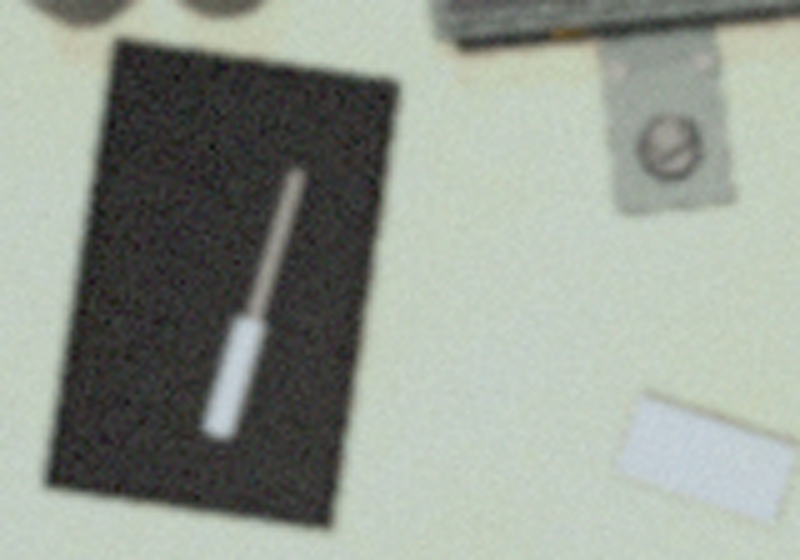

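The close crop shows a rod with a silver grip from crop (218,438) to (255,318) and its tip at (298,168). The loop is a light band across the collar at (670,147), slanting from lower-left to upper-right. The numbers come next, with a larger view of the loop.

```bash
python3 - <<'E'
from h import *
f=lambda c,z:w("top",130+(c[0]-2)/5,130+(c[1]-2)/5,z)
tip=f((298,168),.02);root=f((253,318),.022);end=f((219,438),.028)
print(tip,root,end,np.linalg.norm(tip-root)*1e3,np.linalg.norm(root-end)*1e3)
d=tip-end;print("ang",np.degrees(np.arctan2(d[1],d[0])))
for n in [(118,40),(398,82),(330,526),(45,486)]: print("tray",f(n,.014))
print("foot",[f(n,.008) for n in [(622,212),(735,200),(598,40)]]); print("loop top",f((670,145),.069),"collar",f((670,147),.02))
bolt=f((670,147),.05);sp=px("side",bolt);print(sp)
t=px("top",[*bolt[:2],.055]);print(t)
A=sum(env.get_image("top").astype(float) for _ in range(6))/6;B=sum(env.get_image("side").astype(float) for _ in range(6))/6
def c(I,p,r):
    u,v=map(int,np.round(p));return cv2.resize(I[v-r:v+r,u-r:u+r,::-1].clip(0,255).astype(np.uint8),(400,400),interpolation=cv2.INTER_CUBIC),(u-r,v-r)
a,oa=c(A,t,12);b,ob=c(B,sp,25);print(oa,ob,"scale",400/24,400/50)
cv2.imwrite("pics/loop.png",cv2.convertScaleAbs(np.hstack([a,b]),alpha=1.7,beta=0))
E
```

```text
[0.59190847 0.23041835 0.02      ] [0.50386693 0.25641501 0.022     ] [0.43387841 0.27495261 0.028     ] 91.8212327946948 72.65008933443805
ang -15.738303456720901
tray [0.66874266 0.33696865 0.014     ]
tray [0.64335082 0.17260421 0.014     ]
tray [0.38183315 0.21320794 0.014     ]
tray [0.40651565 0.379462   0.014     ]
foot [array([0.56644839, 0.0410888 , 0.008     ]), array([ 0.57328502, -0.02605392,  0.008     ]), array([0.66903033, 0.0547731 , 0.008     ])]
loop top [0.59778023 0.01181125 0.069     ] collar [0.6033863  0.01226061 0.02      ]
[250.54372605 209.65078102]
[263.58274568 158.76047361]
(252, 147) (226, 185) scale 16.666666666666668 8.0
```

View pics/loop.png

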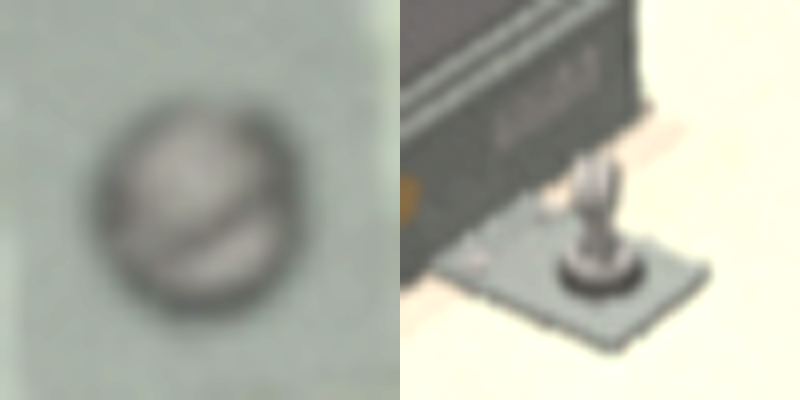

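The crop puts the loop's band at about 33° in the image, so the hole's +x axis is at roughly 213° in the world (towards the robot, slightly right). The side view agrees: it shows the loop nearly edge-on. From the foot edge and the collar, the bolt axis is at about (0.604, 0.012). The grip centre is at about (0.470, 0.265) with heading -15.7°, and its measured lengths (91.8 and 72.7 mm) match the description. I'm moving to hover now.

Request:
jog_arm:
  hand: [0.085,0.085,0.085,0.085,0.085]
  travel:
    - [0.0177,0.0517,0]
    - [0.0177,0.0517,0]
    - [0.0177,0.0517,0]
    - [0.0177,0.0517,0]
    - [0.0177,0.0517,0]
  yaw: [0.166,0.166,0.166,0.166,0.166]

```text
time_s: 1.38
position: [0.2926, -0.2507, 0.2485]
tool_rot: [[0.349, 0.937, 0.0], [0.937, -0.349, -0.0], [-0.0, 0.001, -1.0]]
ft_force: [1.2, 0.8, 0.2]
grip_width: 0.085
gripper_force: 0.0
```

Request:
jog_arm:
  hand: [0.085,0.085,0.07,0.06,0.05]
  travel:
    - [0.0177,0.0517,-0.01]
    - [0.0177,0.0517,-0.01]
    - [0.0177,0.0517,-0.01]
    - [0.0177,0.0517,-0.01]
    - [0.0177,0.0517,-0.01]
  yaw: [0.166,0.166,0.166,0.166,0.166]

```text
time_s: 2.0
position: [0.3814, 0.0079, 0.1984]
tool_rot: [[-0.457, 0.89, 0.001], [0.89, 0.457, -0.0], [-0.001, 0.001, -1.0]]
ft_force: [2.1, -0.5, 0.3]
grip_width: 0.0499
gripper_force: 0.0
```

Request:
jog_arm:
  hand: [0.05,0.05,0.05,0.05,0.05]
  travel:
    - [0.0177,0.0517,-0.015]
    - [0.0177,0.0517,-0.015]
    - [0.0177,0.0517,-0.015]
    - [0.0177,0.0517,-0.015]
    - [0.0177,0.0517,-0.015]
  yaw: [0.166,0.166,0.166,0.166,0.166]

```text
time_s: 2.62
position: [0.4699, 0.2667, 0.1229]
tool_rot: [[-0.965, 0.263, 0.001], [0.263, 0.965, 0.0], [-0.0, 0.0, -1.0]]
ft_force: [0.1, -0.6, 0.2]
grip_width: 0.0499
gripper_force: 0.0
```

Request:
jog_arm:
  hand: [0.05,0.05,0.05,0.05,0.05]
  travel:
    - [0,-0.0015,-0.03]
    - [0,0,-0.03]
    - [0,0,-0.025]
    - [0,0,-0.014]
    - [0,0,0]
  yaw: [-0.008,0,0,0,0]

```text
time_s: 3.25
position: [0.4693, 0.2631, 0.0239]
tool_rot: [[-0.961, 0.276, -0.001], [0.276, 0.961, -0.0], [0.001, -0.001, -1.0]]
ft_force: [-0.5, 1.2, 0.4]
grip_width: 0.0502
gripper_force: 0.0
```

Request:
jog_arm:
  hand: [0.01,0.01,0.01,0.01,0.01]
  travel:
    - [0,0,0]
    - [0,0,0]
    - [0,0,0]
    - [0,0,0]
    - [0,0,0]
  yaw: [0,0,0,0,0]
  grip_force: 70

```text
time_s: 3.88
position: [0.47, 0.2635, 0.0255]
tool_rot: [[-0.961, 0.276, 0.002], [0.276, 0.961, 0.001], [-0.002, 0.001, -1.0]]
ft_force: [-0.8, -0.6, 5.3]
grip_width: 0.0144
gripper_force: 69.4
```

Request:
jog_arm:
  hand: [0.01,0.01,0.01,0.01,0.01]
  travel:
    - [0,0,0.006]
    - [0,0,0.012]
    - [0,0,0.014]
    - [0,0,0.014]
    - [0,0,0.014]
  yaw: [0,0,0,0,0]

```text
time_s: 4.5
position: [0.4694, 0.2632, 0.0855]
tool_rot: [[-0.961, 0.276, 0.0], [0.276, 0.961, 0.0], [-0.0, 0.0, -1.0]]
ft_force: [0.0, 0.1, -1.9]
grip_width: 0.0149
gripper_force: 68.5
```

Request:
jog_arm:
  hand: [0.01,0.01,0.01,0.01,0.01]
  travel:
    - [-0.001,-0.02,0]
    - [-0.001,-0.035,0]
    - [-0.001,-0.04,0]
    - [-0.001,-0.04,0]
    - [-0.001,-0.04,0]
  yaw: [0.05,0.08,0.08,0.08,0.08]

```text
time_s: 5.12
position: [0.4644, 0.087, 0.085]
tool_rot: [[-0.996, -0.093, 0.001], [-0.093, 0.996, -0.0], [-0.001, -0.0, -1.0]]
ft_force: [0.3, 0.1, -3.1]
grip_width: 0.0141
gripper_force: 68.5
```

Request:
jog_arm:
  hand: [0.01,0.01,0.01,0.01,0.01]
  travel:
    - [-0.0015,-0.04,0]
    - [-0.0015,-0.04,0]
    - [-0.0015,-0.035,-0.006]
    - [-0.0015,-0.025,-0.008]
    - [-0.0015,-0.0145,-0.005]
  yaw: [0.09,0.09,0.09,0.08,0.048]

```text
time_s: 5.75
position: [0.457, -0.0676, 0.0656]
tool_rot: [[-0.883, -0.47, 0.0], [-0.47, 0.883, -0.0], [-0.0, -0.0, -1.0]]
ft_force: [0.7, -0.5, -1.6]
grip_width: 0.0143
gripper_force: 68.5
```

Request:
jog_arm:
  hand: [0.01,0.01,0.01,0.01,0.01]
  travel:
    - [0,0,0]
    - [0,0,0]
    - [0,0,0]
    - [0,0,0]
    - [0,0,0]
  yaw: [0,0,0,0,0]

```text
time_s: 6.38
position: [0.4569, -0.0661, 0.0654]
tool_rot: [[-0.883, -0.469, 0.0], [-0.469, 0.883, -0.0], [-0.0, -0.0, -1.0]]
ft_force: [-0.9, 0.3, -3.0]
grip_width: 0.0143
gripper_force: 68.5
```

```bash
python3 - <<'E'
from h import *
s=env.observe();print(s['position'],s['tool_rot'][:2,0],s['grip_width'],s['ft_force'],s['wrist_torque'])
A=sum(env.get_image("top").astype(float) for _ in range(4))/4;B=sum(env.get_image("side").astype(float) for _ in range(4))/4
p=np.array([.57,-.01,.055])
def c(I,n):
    u,v=map(int,np.round(px(n,p)));print(n,u-20,v-20);return cv2.resize(I[v-20:v+20,u-20:u+20,::-1].clip(0,255).astype(np.uint8),(400,400),interpolation=cv2.INTER_CUBIC)
cv2.imwrite("pics/pre.png",cv2.convertScaleAbs(np.hstack([c(A,"top"),c(B,"side")]),alpha=1.7))
E
```

```text
[ 0.45693374 -0.06605668  0.06540284] [-0.8830231  -0.46932952] 0.014313656700758093 [-0.85801327  0.33934365 -2.98007985] [-0.01931645  0.02562526  0.03953437]
top 251 149
side 241 189
```

View pics/pre.png

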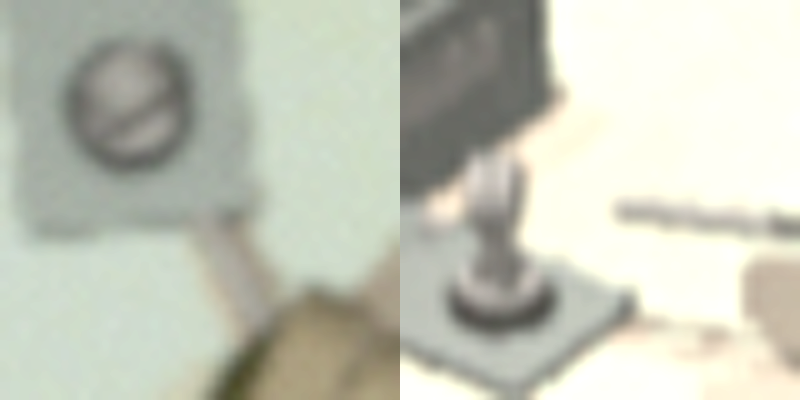

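The side half shows the rod tip at crop (212,208), level and to the right of the loop at about (92,190). In the top half the rod points at the loop from the lower right, with its tip at about (203,218).

```bash
python3 - <<'E'
from h import *
O={"top":(251,149),"side":(241,189)}
def cp(n,P): return (px(n,P)-O[n]+.5)*10
d=np.array([.883,.469,0])
for z in(.053,.056,.059):
  T=np.array([.4569,-.0661,z])+.126*d
  print(z,"tip side",cp("side",T),"top",cp("top",T),"root",cp("top",T-.06*d))
for b in[(.604,.012),(.602,.012),(.604,.014)]:
  print(b,[ (z,cp("side",[*b,z]).round(0),cp("top",[*b,z]).round(0)) for z in(.008,.055,.069)])
e=np.array([.469,-.883,0])*.014
c=np.array([.604,.012,.055])
E
```

```text
0.053 tip side [203.90581559 213.9036805 ] top [197.86545929 211.47623109] root [297.31326439 395.52377491]
0.056 tip side [203.59791518 206.61002847] top [197.92456199 210.29664442] root [297.61457989 394.7917265 ]
0.059 tip side [203.28934787 199.3005785 ] top [197.98395308 209.11130179] root [297.91736653 394.05610396]
(0.604, 0.012) [(0.008, array([ 97., 306.]), array([132., 108.])), (0.055, array([ 90., 194.]), array([131.,  86.])), (0.069, array([ 88., 160.]), array([130.,  79.]))]
(0.602, 0.012) [(0.008, array([101., 309.]), array([132., 115.])), (0.055, array([ 94., 197.]), array([131.,  93.])), (0.069, array([ 92., 162.]), array([130.,  86.]))]
(0.604, 0.014) [(0.008, array([ 92., 309.]), array([126., 109.])), (0.055, array([ 86., 197.]), array([124.,  86.])), (0.069, array([ 84., 163.]), array([123.,  79.]))]
```

Prediction and picture agree: the rod line misses the loop by less than 1 mm, at a height of about 55.5 mm. I'll insert it slowly.

Request:
jog_arm:
  hand: [0.01,0.01,0.01,0.01,0.01]
  travel:
    - [0.006,0.0032,-0.0005]
    - [0.006,0.0032,0]
    - [0.006,0.0032,0]
    - [0.006,0.0032,0]
    - [0.006,0.0032,0]
  yaw: [0,0,0,0,0]

```text
time_s: 7.4
position: [0.4873, -0.05, 0.0648]
tool_rot: [[-0.883, -0.469, -0.0], [-0.469, 0.883, 0.0], [0.0, 0.0, -1.0]]
ft_force: [-0.4, 0.4, -1.9]
grip_width: 0.0145
gripper_force: 68.5
```

Request:
jog_arm:
  hand: [0.01,0.01,0.01,0.01,0.01]
  travel:
    - [0.0018,0.001,0]
    - [0.0018,0.001,0]
    - [0.0018,0.001,0]
    - [0.0018,0.001,0]
    - [0.0018,0.001,0]
  yaw: [0,0,0,0,0]

```text
time_s: 8.02
position: [0.496, -0.0453, 0.0648]
tool_rot: [[-0.883, -0.469, -0.0], [-0.469, 0.883, 0.0], [0.0, 0.0, -1.0]]
ft_force: [-0.5, 0.5, -2.3]
grip_width: 0.0141
gripper_force: 68.5
```

Request:
jog_arm:
  hand: [0.01,0.01,0.01,0.01,0.01]
  travel:
    - [0.0045,0.0024,0]
    - [0.0045,0.0024,0]
    - [0.0045,0.0024,0]
    - [0.0045,0.0024,0]
    - [0.0045,0.0024,0]
  yaw: [0,0,0,0,0]

```text
time_s: 8.65
position: [0.5187, -0.0331, 0.0648]
tool_rot: [[-0.883, -0.469, -0.0], [-0.469, 0.883, 0.0], [0.0, 0.0, -1.0]]
ft_force: [0.4, -0.5, -2.7]
grip_width: 0.0144
gripper_force: 68.5
```

```bash
python3 - <<'E'
from h import *
s=env.observe();print(s['position'],s['ft_force'],s['wrist_torque'])
A=sum(env.get_image("top").astype(float) for _ in range(4))/4;B=sum(env.get_image("side").astype(float) for _ in range(4))/4
p=np.array([.60,.01,.055])
def c(I,n):
    u,v=map(int,np.round(px(n,p)));print(n,u-20,v-20);return cv2.resize(I[v-20:v+20,u-20:u+20,::-1].clip(0,255).astype(np.uint8),(400,400),interpolation=cv2.INTER_CUBIC)
cv2.imwrite("pics/ins.png",cv2.convertScaleAbs(np.hstack([c(A,"top"),c(B,"side")]),alpha=1.7))
E
```

```text
[ 0.51870897 -0.03308983  0.06479793] [ 0.43965376 -0.49613861 -2.7300697 ] [ 0.00988262  0.07298082 -0.00380369]
top 244 138
side 231 188
```

View pics/ins.png

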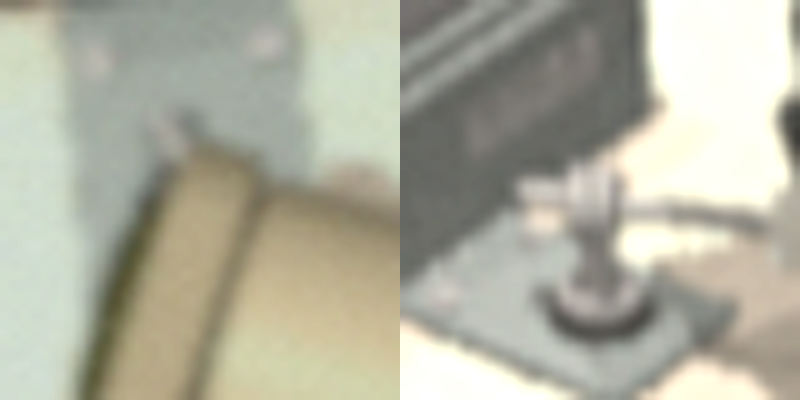

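The rod is through the loop: its tip shows at side crop (120,190), left of the loop at (200,190). Now the arc clockwise about the bolt, with a small helper for the rows and a torque meter.

```bash
cat > arc.py <<'E'
import numpy as np
def rows(t0,step,n,R=.0965):
    t=np.radians(t0)+step*np.arange(n+1);P=-R*np.c_[np.cos(t),np.sin(t)];D=np.diff(P,axis=0)
    for i in range(0,n,5): print(round(np.degrees(t[i]),1),"->",round(np.degrees(t[min(i+5,n)]),1),[[round(float(a),5),round(float(b),5),0] for a,b in D[i:i+5]])
E
cat > tq.py <<'E'
from h import *
B=np.array([.604,.012]);S=[]
for _ in range(4):
    env.get_image("top");s=env.observe();r=s['position'][:2]-B;F=s['ft_force'];S.append([r[0]*F[1]-r[1]*F[0],s['wrist_torque'][2],*F])
S=np.array(S);m=S.mean(0);th=np.degrees(np.arctan2(-s['tool_rot'][1,0],-s['tool_rot'][0,0]))
print("t%.2f"%s['time_s'],"rxF %.3f Mz %.3f T(cw on bolt) %.3f sd %.3f"%(m[0],m[1],m[0]+m[1],(S[:,0]+S[:,1]).std()),"F",m[2:].round(1),"yaw %.1f pos %.1f R %.4f"%(th,np.degrees(np.arctan2(-r[1],-r[0])),np.hypot(*r)))
E
python3 tq.py; python3 -c "
from arc import *
rows(27.9,-.05,10)
rows(-0.7,-.02,60)"
```

```text
t9.25 rxF -0.010 Mz -0.010 T(cw on bolt) -0.020 sd 0.094 F [ 0.2  0.2 -1.9] yaw 28.0 pos 27.9 R 0.0969
27.9 -> 13.6 [[-0.00215, 0.00432, 0], [-0.00193, 0.00442, 0], [-0.00171, 0.00451, 0], [-0.00148, 0.00459, 0], [-0.00125, 0.00466, 0]]
13.6 -> -0.7 [[-0.00101, 0.00472, 0], [-0.00078, 0.00476, 0], [-0.00054, 0.00479, 0], [-0.0003, 0.00482, 0], [-6e-05, 0.00482, 0]]
-0.7 -> -6.4 [[4e-05, 0.00193, 0], [8e-05, 0.00193, 0], [0.00012, 0.00193, 0], [0.00016, 0.00192, 0], [0.0002, 0.00192, 0]]
-6.4 -> -12.2 [[0.00024, 0.00192, 0], [0.00027, 0.00191, 0], [0.00031, 0.0019, 0], [0.00035, 0.0019, 0], [0.00039, 0.00189, 0]]
-12.2 -> -17.9 [[0.00043, 0.00188, 0], [0.00046, 0.00187, 0], [0.0005, 0.00186, 0], [0.00054, 0.00185, 0], [0.00057, 0.00184, 0]]
-17.9 -> -23.6 [[0.00061, 0.00183, 0], [0.00065, 0.00182, 0], [0.00068, 0.0018, 0], [0.00072, 0.00179, 0], [0.00076, 0.00178, 0]]
-23.6 -> -29.3 [[0.00079, 0.00176, 0], [0.00083, 0.00174, 0], [0.00086, 0.00173, 0], [0.0009, 0.00171, 0], [0.00093, 0.00169, 0]]
-29.3 -> -35.1 [[0.00096, 0.00167, 0], [0.001, 0.00165, 0], [0.00103, 0.00163, 0], [0.00106, 0.00161, 0], [0.00109, 0.00159, 0]]
-35.1 -> -40.8 [[0.00112, 0.00157, 0], [0.00116, 0.00155, 0], [0.00119, 0.00152, 0], [0.00122, 0.0015, 0], [0.00125, 0.00147, 0]]
-40.8 -> -46.5 [[0.00128, 0.00145, 0], [0.0013, 0.00142, 0], [0.00133, 0.0014, 0], [0.00136, 0.00137, 0], [0.00139, 0.00134, 0]]
-46.5 -> -52.3 [[0.00141, 0.00131, 0], [0.00144, 0.00128, 0], [0.00147, 0.00126, 0], [0.00149, 0.00123, 0], [0.00151, 0.0012, 0]]
-52.3 -> -58.0 [[0.00154, 0.00117, 0], [0.00156, 0.00113, 0], [0.00158, 0.0011, 0], [0.00161, 0.00107, 0], [0.00163, 0.00104, 0]]
-58.0 -> -63.7 [[0.00165, 0.00101, 0], [0.00167, 0.00097, 0], [0.00169, 0.00094, 0], [0.0017, 0.00091, 0], [0.00172, 0.00087, 0]]
-63.7 -> -69.5 [[0.00174, 0.00084, 0], [0.00176, 0.0008, 0], [0.00177, 0.00077, 0], [0.00179, 0.00073, 0], [0.0018, 0.0007, 0]]
```

Request:
jog_arm:
  hand: [0.01,0.01,0.01,0.01,0.01]
  travel:
    - [-0.0021,0.0043,0]
    - [-0.0019,0.0044,0]
    - [-0.0017,0.0045,0]
    - [-0.0015,0.0046,0]
    - [-0.0013,0.0047,0]
  yaw: [-0.05,-0.05,-0.05,-0.05,-0.05]

```text
time_s: 9.88
position: [0.5099, -0.0104, 0.0648]
tool_rot: [[-0.972, -0.235, 0.0], [-0.235, 0.972, 0.0], [-0.0, 0.0, -1.0]]
ft_force: [1.8, 2.2, -2.4]
grip_width: 0.0145
gripper_force: 68.6
```

```bash
python3 tq.py
```

```text
t10.07 rxF -0.135 Mz 0.191 T(cw on bolt) 0.055 sd 0.019 F [ 0.5  1.6 -1.6] yaw 13.7 pos 13.5 R 0.0968
```

Request:
jog_arm:
  hand: [0.01,0.01,0.01,0.01,0.01]
  travel:
    - [-0.0004,0.0019,0]
    - [-0.0004,0.0019,0]
    - [-0.0003,0.0019,0]
    - [-0.0003,0.0019,0]
    - [-0.0003,0.0019,0]
  yaw: [-0.02,-0.02,-0.02,-0.02,-0.02]

```text
time_s: 10.7
position: [0.5082, -0.0012, 0.0648]
tool_rot: [[-0.991, -0.137, -0.0], [-0.137, 0.991, -0.0], [0.0, -0.0, -1.0]]
ft_force: [0.2, 1.6, -2.2]
grip_width: 0.0142
gripper_force: 68.7
```

```bash
python3 tq.py
```

```text
t10.90 rxF -0.149 Mz 0.326 T(cw on bolt) 0.177 sd 0.056 F [-0.   1.6 -2.2] yaw 7.9 pos 7.9 R 0.0967
```

Request:
jog_arm:
  hand: [0.01,0.01,0.01,0.01,0.01]
  travel:
    - [-0.0003,0.0021,0]
    - [-0.0002,0.0021,0]
    - [-0.0002,0.0021,0]
    - [-0.0001,0.0021,0]
    - [-0.0001,0.0021,0]
  yaw: [-0.02,-0.02,-0.02,-0.02,-0.02]

```text
time_s: 11.52
position: [0.5073, 0.0092, 0.0648]
tool_rot: [[-0.999, -0.037, 0.0], [-0.037, 0.999, -0.0], [-0.0, -0.0, -1.0]]
ft_force: [-0.5, -1.0, -1.6]
grip_width: 0.0144
gripper_force: 68.6
```

```bash
python3 tq.py
```

```text
t11.72 rxF 0.114 Mz 0.108 T(cw on bolt) 0.222 sd 0.072 F [-0.2 -1.2 -2.2] yaw 2.2 pos 1.7 R 0.0967
```

Request:
jog_arm:
  hand: [0.01,0.01,0.01,0.01,0.01]
  travel:
    - [-0.0001,0.0019,0]
    - [0,0.0019,0]
    - [0,0.0019,0]
    - [0,0.0019,0]
    - [0.0001,0.0019,0]
  yaw: [-0.02,-0.02,-0.02,-0.02,-0.02]

```text
time_s: 12.35
position: [0.5073, 0.0188, 0.0648]
tool_rot: [[-0.998, 0.063, 0.0], [0.063, 0.998, -0.0], [-0.0, -0.0, -1.0]]
ft_force: [0.8, -2.4, -2.8]
grip_width: 0.0144
gripper_force: 68.6
```

Request:
jog_arm:
  hand: [0.01,0.01,0.01,0.01,0.01]
  travel:
    - [0.0001,0.0019,0]
    - [0.0002,0.0019,0]
    - [0.0002,0.0019,0]
    - [0.0002,0.0019,0]
    - [0.0003,0.0019,0]
  yaw: [-0.02,-0.02,-0.02,-0.02,-0.02]

```text
time_s: 12.98
position: [0.5083, 0.0283, 0.0648]
tool_rot: [[-0.987, 0.162, 0.0], [0.162, 0.987, -0.0], [-0.0, -0.0, -1.0]]
ft_force: [0.3, -2.0, -2.9]
grip_width: 0.0141
gripper_force: 68.5
```

```bash
python3 tq.py; python3 -c "
from arc import *
rows(-9.2,-.006,115)"
```

```text
t13.18 rxF 0.183 Mz 0.059 T(cw on bolt) 0.242 sd 0.030 F [ 0.7 -2.  -2.2] yaw -9.3 pos -9.6 R 0.0970
-9.2 -> -10.9 [[9e-05, 0.00057, 0], [0.0001, 0.00057, 0], [0.0001, 0.00057, 0], [0.0001, 0.00057, 0], [0.00011, 0.00057, 0]]
-10.9 -> -12.6 [[0.00011, 0.00057, 0], [0.00011, 0.00057, 0], [0.00012, 0.00057, 0], [0.00012, 0.00057, 0], [0.00012, 0.00057, 0]]
-12.6 -> -14.4 [[0.00013, 0.00056, 0], [0.00013, 0.00056, 0], [0.00014, 0.00056, 0], [0.00014, 0.00056, 0], [0.00014, 0.00056, 0]]
-14.4 -> -16.1 [[0.00015, 0.00056, 0], [0.00015, 0.00056, 0], [0.00015, 0.00056, 0], [0.00016, 0.00056, 0], [0.00016, 0.00056, 0]]
-16.1 -> -17.8 [[0.00016, 0.00056, 0], [0.00017, 0.00055, 0], [0.00017, 0.00055, 0], [0.00017, 0.00055, 0], [0.00018, 0.00055, 0]]
-17.8 -> -19.5 [[0.00018, 0.00055, 0], [0.00018, 0.00055, 0], [0.00019, 0.00055, 0], [0.00019, 0.00055, 0], [0.00019, 0.00055, 0]]
-19.5 -> -21.2 [[0.0002, 0.00055, 0], [0.0002, 0.00054, 0], [0.0002, 0.00054, 0], [0.0002, 0.00054, 0], [0.00021, 0.00054, 0]]
-21.2 -> -23.0 [[0.00021, 0.00054, 0], [0.00021, 0.00054, 0], [0.00022, 0.00054, 0], [0.0002
[... 1285 characters left out ...]
45, 0], [0.00037, 0.00045, 0], [0.00037, 0.00044, 0]]
-40.1 -> -41.9 [[0.00037, 0.00044, 0], [0.00038, 0.00044, 0], [0.00038, 0.00044, 0], [0.00038, 0.00043, 0], [0.00039, 0.00043, 0]]
-41.9 -> -43.6 [[0.00039, 0.00043, 0], [0.00039, 0.00043, 0], [0.00039, 0.00043, 0], [0.0004, 0.00042, 0], [0.0004, 0.00042, 0]]
-43.6 -> -45.3 [[0.0004, 0.00042, 0], [0.0004, 0.00042, 0], [0.00041, 0.00041, 0], [0.00041, 0.00041, 0], [0.00041, 0.00041, 0]]
-45.3 -> -47.0 [[0.00041, 0.00041, 0], [0.00042, 0.0004, 0], [0.00042, 0.0004, 0], [0.00042, 0.0004, 0], [0.00042, 0.0004, 0]]
-47.0 -> -48.7 [[0.00042, 0.00039, 0], [0.00043, 0.00039, 0], [0.00043, 0.00039, 0], [0.00043, 0.00039, 0], [0.00043, 0.00038, 0]]
```

Request:
jog_arm:
  hand: [0.01,0.01,0.01,0.01,0.01]
  travel:
    - [0.0003,0.0017,0]
    - [0.0003,0.0017,0]
    - [0.0003,0.0017,0]
    - [0.0004,0.0017,0]
    - [0.0004,0.0017,0]
  yaw: [-0.018,-0.018,-0.018,-0.018,-0.018]

```text
time_s: 13.8
position: [0.51, 0.0368, 0.0648]
tool_rot: [[-0.968, 0.25, 0.0], [0.25, 0.968, -0.0], [-0.0, -0.0, -1.0]]
ft_force: [0.7, -3.0, -2.7]
grip_width: 0.0146
gripper_force: 68.5
```

```bash
python3 tq.py
```

```text
t14.00 rxF 0.250 Mz 0.005 T(cw on bolt) 0.255 sd 0.064 F [ 0.3 -2.8 -2.4] yaw -14.4 pos -14.7 R 0.0972
```

Request:
jog_arm:
  hand: [0.01,0.01,0.01,0.01,0.01]
  travel:
    - [0.00015,0.00056,0]
    - [0.00015,0.00056,0]
    - [0.00015,0.00056,0]
    - [0.00016,0.00056,0]
    - [0.00016,0.00056,0]
  yaw: [-0.006,-0.006,-0.006,-0.006,-0.006]

```text
time_s: 14.62
position: [0.5108, 0.0395, 0.0648]
tool_rot: [[-0.96, 0.279, -0.0], [0.279, 0.96, -0.0], [0.0, -0.0, -1.0]]
ft_force: [0.5, -2.4, -2.3]
grip_width: 0.0145
gripper_force: 68.6
```

```bash
python3 tq.py
```

```text
t14.82 rxF 0.229 Mz 0.013 T(cw on bolt) 0.242 sd 0.051 F [ 0.7 -2.7 -1.9] yaw -16.1 pos -16.4 R 0.0972
```

Request:
jog_arm:
  hand: [0.01,0.01,0.01,0.01,0.01]
  travel:
    - [0.00016,0.00056,0]
    - [0.00017,0.00055,0]
    - [0.00017,0.00055,0]
    - [0.00017,0.00055,0]
    - [0.00018,0.00055,0]
  yaw: [-0.006,-0.006,-0.006,-0.006,-0.006]

```text
time_s: 15.45
position: [0.5116, 0.0423, 0.0648]
tool_rot: [[-0.952, 0.307, 0.0], [0.307, 0.952, -0.0], [-0.0, -0.0, -1.0]]
ft_force: [0.2, -2.0, -2.0]
grip_width: 0.0144
gripper_force: 68.5
```

```bash
python3 tq.py
```

```text
t15.65 rxF 0.265 Mz -0.015 T(cw on bolt) 0.250 sd 0.050 F [ 0.6 -3.1 -2.3] yaw -17.9 pos -18.1 R 0.0972
```

Request:
jog_arm:
  hand: [0.01,0.01,0.01,0.01,0.01]
  travel:
    - [0.00018,0.00055,0]
    - [0.00018,0.00055,0]
    - [0.00019,0.00055,0]
    - [0.00019,0.00055,0]
    - [0.00019,0.00055,0]
  yaw: [-0.006,-0.006,-0.006,-0.006,-0.006]

```text
time_s: 16.27
position: [0.5125, 0.045, 0.0648]
tool_rot: [[-0.942, 0.336, -0.0], [0.336, 0.942, -0.0], [0.0, -0.0, -1.0]]
ft_force: [-0.1, -2.6, -2.5]
grip_width: 0.0145
gripper_force: 68.5
```

```bash
python3 tq.py
```

```text
t16.48 rxF 0.225 Mz -0.014 T(cw on bolt) 0.212 sd 0.070 F [ 0.2 -2.6 -2.3] yaw -19.6 pos -19.9 R 0.0973
```

Request:
jog_arm:
  hand: [0.01,0.01,0.01,0.01,0.01]
  travel:
    - [0.0002,0.00055,0]
    - [0.0002,0.00054,0]
    - [0.0002,0.00054,0]
    - [0.0002,0.00054,0]
    - [0.00021,0.00054,0]
  yaw: [-0.006,-0.006,-0.006,-0.006,-0.006]

```text
time_s: 17.1
position: [0.5136, 0.0478, 0.0648]
tool_rot: [[-0.932, 0.364, -0.0], [0.364, 0.932, -0.0], [0.0, -0.0, -1.0]]
ft_force: [0.4, -3.7, -1.7]
grip_width: 0.0142
gripper_force: 68.5
```

```bash
python3 tq.py
```

```text
t17.30 rxF 0.251 Mz -0.022 T(cw on bolt) 0.229 sd 0.038 F [ 0.2 -2.8 -2.4] yaw -21.3 pos -21.6 R 0.0972
```

Request:
jog_arm:
  hand: [0.01,0.01,0.01,0.01,0.01]
  travel:
    - [0.00021,0.00054,0]
    - [0.00021,0.00054,0]
    - [0.00022,0.00054,0]
    - [0.00022,0.00054,0]
    - [0.00022,0.00053,0]
  yaw: [-0.006,-0.006,-0.006,-0.006,-0.006]

```text
time_s: 17.92
position: [0.5147, 0.0505, 0.0648]
tool_rot: [[-0.92, 0.391, -0.0], [0.391, 0.92, -0.0], [0.0, -0.0, -1.0]]
ft_force: [0.4, -3.4, -3.0]
grip_width: 0.0143
gripper_force: 68.5
```

```bash
python3 tq.py
```

```text
t18.12 rxF 0.335 Mz -0.028 T(cw on bolt) 0.307 sd 0.043 F [-0.2 -3.7 -2.7] yaw -23.0 pos -23.3 R 0.0973
```

Request:
jog_arm:
  hand: [0.01,0.01,0.01,0.01,0.01]
  travel:
    - [0.00012,0.00027,0]
    - [0.00012,0.00027,0]
    - [0.00012,0.00027,0]
    - [0.00012,0.00027,0]
    - [0.00012,0.00027,0]
  yaw: [-0.003,-0.003,-0.003,-0.003,-0.003]

```text
time_s: 18.75
position: [0.5152, 0.0518, 0.0648]
tool_rot: [[-0.914, 0.405, -0.0], [0.405, 0.914, 0.0], [0.0, -0.0, -1.0]]
ft_force: [0.3, -2.5, -2.8]
grip_width: 0.0145
gripper_force: 68.5
```

```bash
python3 tq.py
```

```text
t18.95 rxF 0.281 Mz -0.060 T(cw on bolt) 0.221 sd 0.074 F [ 0.1 -3.2 -2.2] yaw -23.9 pos -24.1 R 0.0973
```

Request:
jog_arm:
  hand: [0.01,0.01,0.01,0.01,0.01]
  travel:
    - [0.00024,0.00053,0]
    - [0.00024,0.00053,0]
    - [0.00024,0.00053,0]
    - [0.00024,0.00053,0]
    - [0.00024,0.00053,0]
  yaw: [-0.006,-0.006,-0.006,-0.006,-0.006]

```text
time_s: 19.58
position: [0.5164, 0.0544, 0.0648]
tool_rot: [[-0.902, 0.432, -0.0], [0.432, 0.902, -0.0], [0.0, -0.0, -1.0]]
ft_force: [1.2, -4.2, -2.3]
grip_width: 0.0145
gripper_force: 68.5
```

```bash
python3 tq.py
```

```text
t19.77 rxF 0.314 Mz -0.074 T(cw on bolt) 0.240 sd 0.049 F [-0.3 -3.5 -2.7] yaw -25.6 pos -25.8 R 0.0973
```

Request:
jog_arm:
  hand: [0.01,0.01,0.01,0.01,0.01]
  travel:
    - [0.00026,0.00052,0]
    - [0.00026,0.00052,0]
    - [0.00026,0.00052,0]
    - [0.00026,0.00052,0]
    - [0.00026,0.00052,0]
  yaw: [-0.006,-0.006,-0.006,-0.006,-0.006]

```text
time_s: 20.4
position: [0.5177, 0.057, 0.0648]
tool_rot: [[-0.888, 0.459, -0.0], [0.459, 0.888, -0.0], [0.0, -0.0, -1.0]]
ft_force: [-0.2, -4.1, -3.6]
grip_width: 0.0143
gripper_force: 68.6
```

```bash
python3 tq.py
```

```text
t20.60 rxF 0.337 Mz -0.014 T(cw on bolt) 0.323 sd 0.038 F [-0.3 -3.8 -2.4] yaw -27.3 pos -27.5 R 0.0973
```

Request:
jog_arm:
  hand: [0.01,0.01,0.01,0.01,0.01]
  travel:
    - [0.00013,0.00026,0]
    - [0.00013,0.00026,0]
    - [0.00013,0.00026,0]
    - [0.00013,0.00026,0]
    - [0.00013,0.00026,0]
  yaw: [-0.003,-0.003,-0.003,-0.003,-0.003]

```text
time_s: 21.22
position: [0.5184, 0.0583, 0.0648]
tool_rot: [[-0.881, 0.472, -0.0], [0.472, 0.881, -0.0], [0.0, -0.0, -1.0]]
ft_force: [-0.5, -4.7, -3.2]
grip_width: 0.0145
gripper_force: 68.5
```

```bash
python3 tq.py
```

```text
t21.43 rxF 0.443 Mz 0.025 T(cw on bolt) 0.469 sd 0.049 F [-1.1 -4.6 -2.5] yaw -28.2 pos -28.4 R 0.0973
```

Request:
jog_arm:
  hand: [0.01,0.01,0.01,0.01,0.01]
  travel:
    - [0.0001,0.00017,0]
    - [0.0001,0.00017,0]
    - [0.0001,0.00017,0]
    - [0.0001,0.00017,0]
    - [0.0001,0.00017,0]
  yaw: [-0.002,-0.002,-0.002,-0.002,-0.002]

```text
time_s: 22.05
position: [0.5189, 0.0592, 0.0648]
tool_rot: [[-0.877, 0.481, -0.0], [0.481, 0.877, -0.0], [0.0, -0.0, -1.0]]
ft_force: [-0.4, -5.5, -3.3]
grip_width: 0.0143
gripper_force: 68.5
```

```bash
python3 tq.py
```

```text
t22.25 rxF 0.450 Mz 0.066 T(cw on bolt) 0.516 sd 0.025 F [-0.5 -5.  -2.3] yaw -28.8 pos -29.0 R 0.0973
```

Request:
jog_arm:
  hand: [0.01,0.01,0.01,0.01,0.01]
  travel:
    - [0.0001,0.00017,0]
    - [0.0001,0.00017,0]
    - [0.0001,0.00017,0]
    - [0.0001,0.00017,0]
    - [0.0001,0.00017,0]
  yaw: [-0.002,-0.002,-0.002,-0.002,-0.002]

```text
time_s: 22.88
position: [0.5193, 0.06, 0.0648]
tool_rot: [[-0.872, 0.49, -0.0], [0.49, 0.872, -0.0], [0.0, -0.0, -1.0]]
ft_force: [-0.4, -4.8, -2.5]
grip_width: 0.0145
gripper_force: 68.6
```

```bash
python3 tq.py
```

```text
t23.07 rxF 0.509 Mz 0.076 T(cw on bolt) 0.585 sd 0.050 F [-0.7 -5.6 -2.5] yaw -29.3 pos -29.5 R 0.0973
```

Request:
jog_arm:
  hand: [0.01,0.01,0.01,0.01,0.01]
  travel:
    - [0.0001,0.00017,0]
    - [0.0001,0.00017,0]
    - [0.0001,0.00017,0]
    - [0.0001,0.00017,0]
    - [0.0001,0.00017,0]
  yaw: [-0.002,-0.002,-0.002,-0.002,-0.002]

```text
time_s: 23.7
position: [0.5198, 0.0608, 0.0648]
tool_rot: [[-0.867, 0.498, -0.0], [0.498, 0.867, -0.0], [0.0, -0.0, -1.0]]
ft_force: [-0.9, -6.0, -2.3]
grip_width: 0.0144
gripper_force: 68.5
```

```bash
python3 tq.py
```

```text
t23.90 rxF 0.456 Mz 0.083 T(cw on bolt) 0.538 sd 0.028 F [-1.3 -4.7 -2.6] yaw -29.9 pos -30.1 R 0.0973
```

Request:
jog_arm:
  hand: [0.01,0.01,0.01,0.01,0.01]
  travel:
    - [0.0001,0.00017,0]
    - [0.0001,0.00017,0]
    - [0.0001,0.00017,0]
    - [0.0001,0.00017,0]
    - [0.0001,0.00017,0]
  yaw: [-0.002,-0.002,-0.002,-0.002,-0.002]

```text
time_s: 24.52
position: [0.5203, 0.0617, 0.0648]
tool_rot: [[-0.862, 0.507, -0.0], [0.507, 0.862, -0.0], [0.0, -0.0, -1.0]]
ft_force: [-0.4, -5.1, -2.7]
grip_width: 0.0142
gripper_force: 68.5
```

```bash
python3 tq.py
```

```text
t24.73 rxF 0.447 Mz 0.061 T(cw on bolt) 0.509 sd 0.029 F [-0.9 -4.8 -2.3] yaw -30.5 pos -30.7 R 0.0973
```

Request:
jog_arm:
  hand: [0.01,0.01,0.01,0.01,0.01]
  travel:
    - [0.0001,0.00017,0]
    - [0.0001,0.00017,0]
    - [0.0001,0.00017,0]
    - [0.0001,0.00017,0]
    - [0.0001,0.00017,0]
  yaw: [-0.002,-0.002,-0.002,-0.002,-0.002]

```text
time_s: 25.35
position: [0.5208, 0.0625, 0.0648]
tool_rot: [[-0.857, 0.516, -0.0], [0.516, 0.857, -0.0], [0.0, -0.0, -1.0]]
ft_force: [-1.3, -5.2, -1.8]
grip_width: 0.0149
gripper_force: 68.6
```

```bash
python3 tq.py
```

```text
t25.55 rxF 0.518 Mz 0.078 T(cw on bolt) 0.595 sd 0.036 F [-1.1 -5.5 -2.4] yaw -31.0 pos -31.3 R 0.0973
```

Request:
jog_arm:
  hand: [0.01,0.01,0.01,0.01,0.01]
  travel:
    - [0.0001,0.00017,0]
    - [0.0001,0.00017,0]
    - [0.0001,0.00017,0]
    - [0.0001,0.00017,0]
    - [0.0001,0.00017,0]
  yaw: [-0.002,-0.002,-0.002,-0.002,-0.002]

```text
time_s: 26.18
position: [0.5212, 0.0633, 0.0648]
tool_rot: [[-0.852, 0.524, -0.0], [0.524, 0.852, -0.0], [0.0, -0.0, -1.0]]
ft_force: [-0.6, -5.6, -3.7]
grip_width: 0.0147
gripper_force: 68.6
```

```bash
python3 tq.py
```

```text
t26.38 rxF 0.530 Mz 0.112 T(cw on bolt) 0.642 sd 0.019 F [-1.1 -5.7 -2.2] yaw -31.6 pos -31.8 R 0.0974
```

Request:
jog_arm:
  hand: [0.01,0.01,0.01,0.01,0.01]
  travel:
    - [0.0001,0.00017,0]
    - [0.0001,0.00017,0]
    - [0.0001,0.00017,0]
    - [0.0001,0.00017,0]
    - [0.0001,0.00017,0]
  yaw: [-0.002,-0.002,-0.002,-0.002,-0.002]

```text
time_s: 27.0
position: [0.5217, 0.0641, 0.0648]
tool_rot: [[-0.846, 0.533, -0.001], [0.533, 0.846, -0.0], [0.0, -0.001, -1.0]]
ft_force: [-0.8, -6.0, -2.0]
grip_width: 0.0145
gripper_force: 68.6
```

```bash
python3 tq.py
```

```text
t27.20 rxF 0.524 Mz 0.140 T(cw on bolt) 0.664 sd 0.054 F [-1.5 -5.4 -2.6] yaw -32.2 pos -32.4 R 0.0974
```

Request:
jog_arm:
  hand: [0.01,0.01,0.01,0.01,0.01]
  travel:
    - [0.0001,0.00016,0]
    - [0.0001,0.00016,0]
    - [0.0001,0.00016,0]
    - [0.0001,0.00016,0]
    - [0,0,0]
  yaw: [-0.002,-0.002,-0.002,-0.002,0]

```text
time_s: 27.82
position: [0.5221, 0.0648, 0.0648]
tool_rot: [[-0.842, 0.539, -0.001], [0.539, 0.842, -0.0], [0.0, -0.001, -1.0]]
ft_force: [-0.8, -6.5, -2.5]
grip_width: 0.0143
gripper_force: 68.6
```

```bash
python3 tq.py; python3 tq.py
```

```text
t28.02 rxF 0.586 Mz 0.181 T(cw on bolt) 0.767 sd 0.035 F [-1.6 -6.1 -2.5] yaw -32.6 pos -32.8 R 0.0974
t28.23 rxF 0.553 Mz 0.174 T(cw on bolt) 0.727 sd 0.045 F [-1.5 -5.8 -3. ] yaw -32.6 pos -32.8 R 0.0974
```

Torque is about 0.75 N·m and rising past the 0.55 plateau, after about 0.03 rad of washer travel, so the bolt is snug. Now I ease the rod back within its play, then draw it out.

```bash
python3 -c "
from arc import *
rows(-32.7,.06,5,.0974)
import numpy as np
a=np.radians(-15.5);print(np.cos(a),np.sin(a))"
```

```text
-32.7 -> -15.5 [[-0.00301, -0.00501, 0], [-0.0027, -0.00518, 0], [-0.00239, -0.00533, 0], [-0.00206, -0.00547, 0], [-0.00173, -0.00558, 0]]
0.963630453208623 -0.26723837607825685
```

Request:
jog_arm:
  hand: [0.01,0.01,0.01,0.01,0.01]
  travel:
    - [-0.003,-0.005,0]
    - [-0.0027,-0.0052,0]
    - [-0.0024,-0.0053,0]
    - [-0.0021,-0.0055,0]
    - [-0.0017,-0.0056,0]
  yaw: [0.06,0.06,0.06,0.06,0.06]

```text
time_s: 28.85
position: [0.5104, 0.0388, 0.0649]
tool_rot: [[-0.964, 0.265, 0.001], [0.265, 0.964, 0.001], [-0.0, 0.001, -1.0]]
ft_force: [0.1, -0.2, -2.9]
grip_width: 0.0143
gripper_force: 68.7
```

```bash
python3 tq.py
```

```text
t29.05 rxF -0.014 Mz -0.019 T(cw on bolt) -0.033 sd 0.044 F [ 0.4  0.  -1.6] yaw -15.5 pos -16.0 R 0.0973
```

Request:
jog_arm:
  hand: [0.01,0.01,0.01,0.01,0.01]
  travel:
    - [-0.006,0.0017,0]
    - [-0.01,0.0028,0]
    - [-0.0135,0.0037,0]
    - [-0.0154,0.0043,0]
    - [-0.0193,0.0053,0]
  yaw: [0,0,0,0,0]

```text
time_s: 29.68
position: [0.445, 0.0565, 0.0649]
tool_rot: [[-0.964, 0.267, 0.0], [0.267, 0.964, 0.0], [-0.0, 0.0, -1.0]]
ft_force: [0.3, -0.1, -1.9]
grip_width: 0.0147
gripper_force: 68.7
```

```bash
python3 tq.py
```

```text
t29.88 rxF -0.018 Mz -0.007 T(cw on bolt) -0.025 sd 0.127 F [-0.5  0.3 -2.2] yaw -15.4 pos -15.6 R 0.1638
```

Request:
jog_arm:
  hand: [0.01,0.01,0.01,0.01,0.01]
  travel:
    - [0,0.015,0.01]
    - [0.005,0.03,0.01]
    - [0.006,0.04,0.005]
    - [0.006,0.04,0]
    - [0.004,0.04,0]
  yaw: [0,0,0,0,0]

```text
time_s: 30.5
position: [0.4676, 0.2234, 0.0906]
tool_rot: [[-0.964, 0.266, 0.001], [0.266, 0.964, 0.0], [-0.001, 0.001, -1.0]]
ft_force: [0.5, -1.1, -2.4]
grip_width: 0.0144
gripper_force: 68.7
```

Request:
jog_arm:
  hand: [0.01,0.01,0.01,0.01,0.01]
  travel:
    - [0.002,0.03,0]
    - [0.002,0.012,0]
    - [0,0,-0.015]
    - [0,0,-0.012]
    - [0,0,0]
  yaw: [0,0,0,0,0]

```text
time_s: 31.12
position: [0.4706, 0.2621, 0.0615]
tool_rot: [[-0.963, 0.268, -0.003], [0.268, 0.963, -0.001], [0.003, -0.002, -1.0]]
ft_force: [-0.2, -0.3, -1.8]
grip_width: 0.0144
gripper_force: 68.8
```

```bash
python3 - <<'E'
from h import *
s=env.observe();P=s['position'];print(P,s['ft_force'])
d=-s['tool_rot'][:,0]
A=sum(env.get_image("top").astype(float) for _ in range(2))/2;B=sum(env.get_image("side").astype(float) for _ in range(4))/4
def c(I,n,p,h):
    u,v=map(int,np.round(px(n,p)));o=np.array([u-h,v-h]);print(n,o,"tip",(px(n,P+.124*d-[0,0,.0095])-o+.5)*200/h,"root",(px(n,P+.033*d-[0,0,.0095])-o+.5)*200/h);return cv2.resize(I[v-h:v+h,u-h:u+h,::-1].clip(0,255).astype(np.uint8),(400,400),interpolation=cv2.INTER_CUBIC)
cv2.imwrite("pics/put.png",cv2.convertScaleAbs(np.hstack([c(A,"top",[.52,.25,.04],50),c(B,"side",[.52,.25,.04],40)]),alpha=1.7))
E
```

```text
[0.47064547 0.26207137 0.06149064] [-0.22848164 -0.26433453 -1.77729843]
top [131 137] tip [228.90073634 103.64635164] root [194.75545268 226.34961045]
side [174 215] tip [150.48107451 125.38510383] root [214.92628385 202.8064709 ]
```

View pics/put.png

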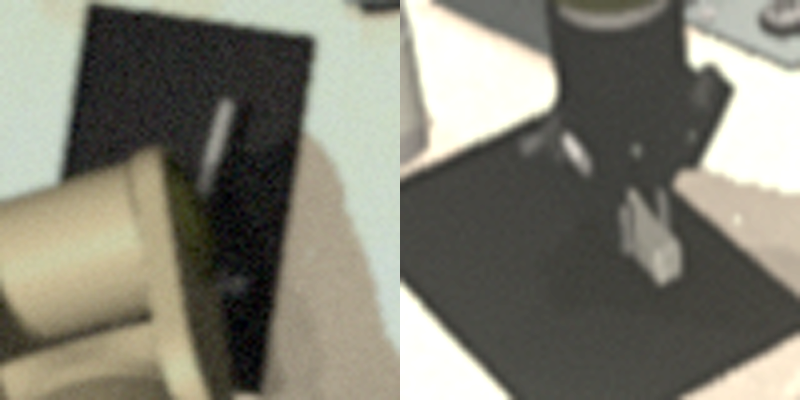

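The rod is held straight over the tray; its tip at top crop (229,100) matches the prediction. Lowering it now.

Request:
jog_arm:
  hand: [0.01,0.01,0.01,0.01,0.01]
  travel:
    - [0,0,-0.01]
    - [0,0,-0.012]
    - [0,0,-0.008]
    - [0,0,-0.004]
    - [0,0,-0.0005]
  yaw: [0,0,0,0,0]

```text
time_s: 32.05
position: [0.4711, 0.2631, 0.028]
tool_rot: [[-0.964, 0.266, -0.0], [0.266, 0.964, -0.0], [0.0, -0.0, -1.0]]
ft_force: [0.4, 0.0, -1.9]
grip_width: 0.0144
gripper_force: 68.8
```

Request:
jog_arm:
  hand: [0.01,0.01,0.01,0.01,0.01]
  travel:
    - [0,0,-0.0005]
    - [0,0,-0.0005]
    - [0,0,0]
    - [0,0,0]
    - [0,0,0]
  yaw: [0,0,0,0,0]

```text
time_s: 32.67
position: [0.4712, 0.2631, 0.0274]
tool_rot: [[-0.964, 0.267, 0.0], [0.267, 0.964, 0.0], [-0.0, 0.0, -1.0]]
ft_force: [0.1, 0.1, -1.9]
grip_width: 0.0145
gripper_force: 68.8
```

Request:
jog_arm:
  hand: [0.01,0.01,0.01,0.01,0.01]
  travel:
    - [0,0,-0.0007]
    - [0,0,-0.0006]
    - [0,0,-0.0006]
    - [0,0,0]
    - [0,0,0]
  yaw: [0,0,0,0,0]

```text
time_s: 33.3
position: [0.4711, 0.2631, 0.0256]
tool_rot: [[-0.964, 0.266, 0.0], [0.266, 0.964, 0.0], [-0.0, 0.0, -1.0]]
ft_force: [-0.7, -0.0, 1.4]
grip_width: 0.0146
gripper_force: 69.3
```

The rod touches down (the force goes from -1.9 to +1.4 N). I'll release it and rise clear.

Request:
jog_arm:
  hand: [0.02,0.025,0.035,0.045,0.05]
  travel:
    - [0,0,0]
    - [0,0,0]
    - [0,0,0]
    - [0,0,0]
    - [0,0,0]
  yaw: [0,0,0,0,0]
  grip_force: 20

```text
time_s: 33.92
position: [0.4712, 0.2631, 0.0254]
tool_rot: [[-0.964, 0.267, 0.0], [0.267, 0.964, 0.0], [-0.0, 0.0, -1.0]]
ft_force: [0.6, -0.3, 0.6]
grip_width: 0.0499
gripper_force: 0.0
```

Request:
jog_arm:
  hand: [0.05,0.05,0.05,0.05,0.05]
  travel:
    - [0,0,0.01]
    - [0,0,0.03]
    - [0,0,0.04]
    - [0,0,0.05]
    - [0,0,0.05]
  yaw: [0,0,0,0,0]

```text
time_s: 34.55
position: [0.4708, 0.263, 0.2078]
tool_rot: [[-0.964, 0.267, 0.001], [0.267, 0.964, 0.0], [-0.0, 0.0, -1.0]]
ft_force: [-0.1, 0.3, -0.1]
grip_width: 0.0496
gripper_force: 0.0
```

Request:
jog_arm:
  hand: [0.05,0.05,0.05,0.05,0.05]
  travel:
    - [-0.02,-0.05,0.01]
    - [-0.02,-0.05,0.01]
    - [-0.02,-0.05,0]
    - [-0.02,-0.05,0]
    - [-0.01,-0.04,0]
  yaw: [0,0,0,0,0]

```text
time_s: 35.17
position: [0.38, 0.0218, 0.2262]
tool_rot: [[-0.964, 0.267, 0.001], [0.267, 0.964, -0.0], [-0.001, -0.0, -1.0]]
ft_force: [0.5, 0.2, 1.1]
grip_width: 0.0501
gripper_force: 0.0
```

Request:
jog_arm:
  hand: [0.05,0.05,0.05,0.05,0.05]
  travel:
    - [-0.01,-0.05,0]
    - [0,-0.05,0]
    - [0,-0.03,0]
    - [0,0,0]
    - [0,0,0]
  yaw: [0,0,0,0,0]

```text
time_s: 35.8
position: [0.371, -0.1062, 0.2257]
tool_rot: [[-0.964, 0.266, 0.0], [0.266, 0.964, 0.0], [-0.0, 0.0, -1.0]]
ft_force: [-0.1, 0.7, 0.3]
grip_width: 0.0496
gripper_force: 0.0
```

```bash
python3 - <<'E'
from h import *
a=env.get_image("top")[90:250,90:420,::-1];b=env.get_image("side")[120:330,60:350,::-1]
cv2.imwrite("pics/end.png",cv2.convertScaleAbs(np.vstack([cv2.resize(a,(594,288)),cv2.resize(b,(594,310))]),alpha=1.5))
E
```

```text
(no output)
```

View pics/end.png

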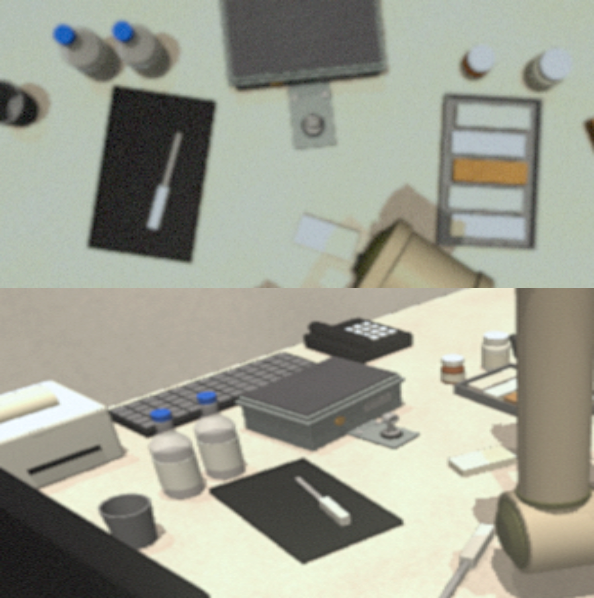

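The rod lies flat in the tray (top half, from (155,222) to (178,135)). The bolt at (314,124), the bottles, cup, jars, pack and bin stand where they were. Handing in.

```bash
python3 -c "
from rig import env
print(env.close_job())"
```

```text
the job is handed in; nothing more can be done
None
```

The bolt is home and snug at a measured torque of about 0.75 N·m, the rod lies flat back in the tray, nothing else appears moved in the final pictures, and I handed the job in at about 36 s (no verdict returned).

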